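Fit the matching tube plate to the shaker

TASK

One of the two look-alike tube plates in the rack fits the pair of dowels on the shaker's seat: find out which by trying, and leave it fully home on both dowels, fin up. They stand on edge, so rest a plate on the sloping stand and take it again by its fin before trying it. If the first one you try does not fit, lay it flat on the bench, fin up, and leave the bottle, beaker and jar alone.

Things in the scene. Friction and masses are not known exactly. Their poses are not given: they have to be found in the camera images.
- plate_a_mid (a point): centre of the first tube-holder plate, half-way through its thickness. Blue plastic, 120 (x) by 100 (y) by 8 mm (z), 0.2 kg. A white upright grip fin stands on the middle of its upper face (z side): 50 mm long in x, 14 mm thick in y, 36 mm tall. Two 13 mm dowel holes lie on the x line evenly either side of the middle, 74 mm apart in one plate, 80 mm in the other; four 20 mm tube holes lie at x +-40, y +-32 mm.
- plate_b_mid (a point): centre of the second tube-holder plate, half-way through its thickness. Blue plastic, 120 (x) by 100 (y) by 8 mm (z), 0.2 kg. A white upright grip fin stands on the middle of its upper face (z side): 50 mm long in x, 14 mm thick in y, 36 mm tall. Two 13 mm dowel holes lie on the x line evenly either side of the middle, 74 mm apart in one plate, 80 mm in the other; four 20 mm tube holes lie at x +-40, y +-32 mm.
- plate_a: the first plate; origin at the centre of its underside, axes as at its centre. At the start it stands on edge in the rack, y up, fin facing the rack's -y, its middle 62 mm above the bench. Which of the two plates has the wider hole spacing is not told: try it.
- plate_b: the second plate; origin at the centre of its underside, axes as at its centre. At the start it stands on edge in the rack, y up, fin facing the rack's -y, its middle 62 mm above the bench. Which of the two plates has the wider hole spacing is not told: try it.
- rack: white fixed storage rack, 150 (x) by 200 (y) mm; origin under its centre, on the bench. The plates stand on its 12 mm base at y = -45 and +45 mm, each between 40 mm tall cheeks at its two ends (x = +-44 to +-60 mm); lifting a plate 45 mm clears them. The middle of a plate's top edge, 112 mm above the bench, is free to pinch.
- stand: red fixed regrasp stand, base 130 by 130 mm; origin under its centre. Its face slopes at 45 degrees, falling towards the stand's -y, outward normal (0, -0.707, 0.707); x is level along it. The plate goes on it fin outwards, with its 120 mm side level. The bench between the stand and the robot is free.
- stand_face (a point): middle of the stand's sloping face, 62 mm above the bench; axes as the stand's (z vertical). The board is 110 mm wide and runs 15 mm up and 50 mm down the slope from here, to a ledge lip 10 mm proud of it. A plate resting on it has its lower edge on the lip, its centre 4 mm off the face at this point, and its upper 35 mm overhanging free.
- shaker: white fixed bench shaker; origin on the bench under the middle of the seat, axes as the seat's. Its grey deck, 50 mm above the bench, spans x = +-90, y = -120 to +70 mm and carries two aluminium seat pads 8 mm high, 30 (x) by 50 (y) mm, at x = -38 and +38 mm, y = 0. A spare pad with a like dowel is parked at x = 38, y = -88 mm and is not used.
- seat (a point): middle of the shaker's seat, level with the pads' tops, 58 mm above the bench, z up. A steel dowel stands at x = -38, y = 0, a second at y = 0 and either x = +36 or +42 mm. Each is 10 mm across, 16 mm tall, tapering to 4 mm over its upper 9 mm. The plate that fits goes down until its centre is 4 mm above this point; the wrong one stops on the tapers 8 mm or more higher.
- wash_bottle: white wash bottle with a red cap and spout, 65 mm across, 200 mm tall; origin under its centre. Leave alone
- beaker: glass beaker, 70 mm across, 85 mm tall; origin under its centre. Leave alone
- reagent_jar: amber jar, 52 mm across, 75 mm tall; origin under its centre. Leave alone
Things that resemble listed ones, but are neither listed nor needed, are in the scene too. There is more than one size of the stand; the one meant has the size given above.

How it is judged (in metres and radians):
On the way:
1. a plate rests on the sloping stand, let go (((distance between plate_a_mid and stand_face below 0.035 m and angle between plate_a_mid's own z axis and vertical between 0.6 and 1 rad and contact force between the fingers and plate_a below 0.1 N and linear speed of plate_a below 0.03 m/s) or (distance between plate_b_mid and stand_face below 0.035 m and angle between plate_b_mid's own z axis and vertical between 0.6 and 1 rad and contact force between the fingers and plate_b below 0.1 N and linear speed of plate_b below 0.03 m/s))), for 0.1 s.
At the end, for the whole second after the job is handed in: One plate is home on both dowels: fin up, centre 4 +-2.5 mm above the seat, within 6 mm (x) and 4 mm (y) of its middle, tilt under 0.04 and square within 0.08 rad, at rest; the other still stands in the rack (moved under 30 mm) or lies flat on the bench, fin up (0.1 rad) (((z of plate_a_mid in the frame of seat between 0.0015 and 0.0065 m and x of plate_a_mid in the frame of seat between -0.006 and 0.006 m and y of plate_a_mid in the frame of seat between -0.004 and 0.004 m and angle between plate_a_mid's own z axis and vertical below 0.04 rad and angle between the x axis of plate_a_mid and the x axis of seat, either way round below 0.08 rad and linear speed of plate_a below 0.02 m/s and (distance of plate_b_mid from where it was at the start of the episode below 0.03 m or (height (world z) of plate_b_mid below 0.012 m and angle between plate_b_mid's own z axis and vertical below 0.1 rad and linear speed of plate_b below 0.02 m/s))) or (z of plate_b_mid in the frame of seat between 0.0015 and 0.0065 m and x of plate_b_mid in the frame of seat between -0.006 and 0.006 m and y of plate_b_mid in the frame of seat between -0.004 and 0.004 m and angle between plate_b_mid's own z axis and vertical below 0.04 rad and angle between the x axis of plate_b_mid and the x axis of seat, either way round below 0.08 rad and linear speed of plate_b below 0.02 m/s and (distance of plate_a_mid from where it was at the start of the episode below 0.03 m or (height (world z) of plate_a_mid below 0.012 m and angle between plate_a_mid's own z axis and vertical below 0.1 rad and linear speed of plate_a below 0.02 m/s))))); the robot touches nothing.
It fails at once if the wash bottle is disturbed (distance of wash_bottle from where it was at the start of the episode above 0.03 m or angle between wash_bottle's own z axis and vertical above 0.4 rad).
It fails at once if the beaker is disturbed (distance of beaker from where it was at the start of the episode above 0.03 m or angle between beaker's own z axis and vertical above 0.4 rad).
It fails at once if the reagent jar is disturbed (distance of reagent_jar from where it was at the start of the episode above 0.03 m or angle between reagent_jar's own z axis and vertical above 0.4 rad).
It also fails if it takes over 72 s, if anything falls off the work surface, if the arm or the gripper's body presses on something with over 40 N, if the wrist force passes 120 N, or if a joint passes its speed limit or range.

ROBOT

A 6-joint arm with a two-finger parallel gripper is mounted at the origin on the work surface. World frame = base frame: x ahead of the robot, y to its left, z up, the work surface at z = 0. Lengths are in mm, angles in rad, forces in N, time in s.
With the tool pointing down it reaches from about 375 to 975 mm from the base axis. Payload 3.8 kg.
Tool frame: the origin (TCP) lies on the centre line of the jaws, within the pads' length; the fingertips stand 11 mm ahead of it and the grasp point (between the pads) lies 8 mm behind it (ctrl.nose_length is the distance from the TCP to the fingertips, in mm); z points along the fingers, y is the direction in which the jaws open and shut (so a half turn about z gives the same grasp; the last joint's range is limited). The gripper opens to 88 mm and grips with 3 to 60 N. Pads are 18 mm wide; open, the fingers measure 123 mm over their backs; the gripper's body (75 mm by 187 mm) begins 45 mm behind the grasp point.
Start: joints at [-1.326, 0.264, 1.604, -0, 1.274, -0.037], TCP at [187.702, -648.372, 249.706] pointing down, gripper open.
Joint ranges: [-2.63, 2.63], [-0.94, 2.18], [0.31, 2.57], [-1.31, 4.45], [0, 2.66], [-2.55, 2.55]. Speed limits (rad/s): [2.57, 2.57, 3.14, 3.14, 3.14, 3.14].

INTERFACE

Orientations are given as a rotation vector (axis times angle).
In Python, from plant import ctrl gives the robot as it stands. The module is installed in compiled form; this text tells all that it offers.
- The arm moves only by the tool move_arm, never from a script. Its argument "steps" is a list of rows, each a list of 5 numbers: the shift along the tool's x, y, z in mm, then the turn about the tool's z in degrees, then the closure, from -1 (fully open) to 1 (shut), so that 0 is half open. A call has 1 to 20 rows; each row is the pose to reach, as a shift and turn from the pose commanded when the call began, along the tool's axes at that moment; what a row does not reach only later rows make up. A row lasts 1/8 s, in which the tool goes at most 62.5 mm and 10.7 degrees, less where a joint would pass 70% of its speed; a pose out of reach is approached as far as the arm can. A call with a gripper value outside its range is refused whole. The fingers move at their own pace and stop on an object; "force" is the grip in N (left out, the last holds). Time passes only in rows, so rows that repeat a pose let the fingers close. It gives the time, the measured TCP pose, the force and the opening at its end, in the units of the state.
- ctrl.sense(): the state, without advancing time (a new reading comes with each control period).
- ctrl.capture(name): name is "side" or "top"; returns (picture, depth): 400x640x3 uint8, red, green, blue; 400x640 float32, mm along the optical axis (not along the pixel's ray), 0 where there is no reading.
- ctrl.get_calibration(name): a dict with "vertical_fov" (degrees; the focal length in pixels is half the picture's height over the tangent of half this angle, whatever the lens; pixels are square), "cx", "cy" (the principal point, pixels), "eye" and "attitude" of the camera in the world. Camera axes: x right, y down, z forward; pixel columns grow to the right and rows downward; lengths in mm; the calibration is good to about 2 mm. A picture is of the moment at which its call begins. get_calibration takes no time and is no camera call.
- ctrl.finish_job(): hands the job in, once; it reports no verdict.
The state is a dict: "time_s": time; "joints": joint angles; "qd": joint speeds; "joint_torque": joint torques, N m; "tcp_pos": TCP position; "orientation": TCP orientation; "ft_force": force on the tool from outside, world axes, zero at the start; "moment": the same for the moment, N m; "width": opening from 0.0 (shut) to 1.0 (fully open).
Only numpy, scipy, OpenCV 4.12 (cv2) and the standard library are available. Lean on these libraries where they do the work, as an engineer would, in place of code of your own. Each camera call takes 0.05 s, during which the arm holds its last target. There are 200 camera calls.

## Working session

There is one attempt and no reset: what is moved stays moved. The work goes in short steps, Python scripts to look and compute and a tool call to move; the robot and the scene stay as the last step left them, time stands still between calls to the robot, and variables do not carry over. Pictures are saved under pics/ and viewed, about 8 in all and at most 12, crops included, and the job is handed in when it is done.

Besides the shell and the picture viewer there is one more tool, called as name(argument=value, ...), one argument or row to a line, values as JSON. move_arm: Moves the arm, as the interface text tells. Its arguments: {"type":"object","properties":{"steps":{"type":"array"},"force":{"type":"number"}},"required":["steps"]}

```bash
mkdir -p pics; cat > h.py <<'E'
import numpy as np, cv2
from plant import ctrl
from scipy.spatial.transform import Rotation as R
def cal(n):
    c=ctrl.get_calibration(n); f=200/np.tan(np.radians(c["vertical_fov"])/2); return c,f
E
python3 - <<'E'
from h import *
for n in("side","top"):
    print(ctrl.get_calibration(n))
    p,d=ctrl.capture(n); cv2.imwrite(f"pics/{n}0.png",p[:,:,::-1]); np.savez(f"{n}0.npz",p=p,d=d)
    print((d>0).mean(), d[d>0].min(), d.max())
print(ctrl.sense(), ctrl.nose_length)
E
```

```text
{'vertical_fov': 48.870288825466574, 'cx': 324.14222752118883, 'cy': 205.2794646101707, 'eye': array([ 172.48125232, 1104.54801117,  812.0430875 ]), 'attitude': array([-0.33865651,  2.63916151, -1.40333321])}
0.99591015625 434.47812 3999.8462
{'vertical_fov': 53.60141460518555, 'cx': 319.4891383256219, 'cy': 204.16171031785134, 'eye': array([ 333.06834491,   48.51037801, 1085.36333681]), 'attitude': array([-2.15168561,  2.16612722, -0.18649062])}
0.99605859375 296.8735 2064.3127
{'time_s': 0.1, 'joints': array([-1.32594620e+00,  2.64702805e-01,  1.60522989e+00, -2.82152726e-05,
        1.27370601e+00, -3.68935181e-02]), 'qd': array([-5.19377332e-05, -5.63777511e-04, -3.31945144e-03, -2.42686943e-04,
       -4.29205223e-04, -1.37173042e-04]), 'joint_torque': array([ 1.81864576e-03, -5.03618681e+01, -3.58071327e+01,  7.32925627e-02,
        2.34038086e-02, -5.93987102e-05]), 'tcp_pos': array([ 187.51432946, -647.78577995,  248.49972124]), 'orientation': array([-3.10845800e+00, -4.40827110e-01,  3.75470747e-04]), 'ft_force': array([0.41011395, 0.49866298, 0.96608308]), 'moment': array([-0.00665592, -0.00318657,  0.05515371]), 'width': 0.9985260291733354} 11.0
```

View pics/top0.png

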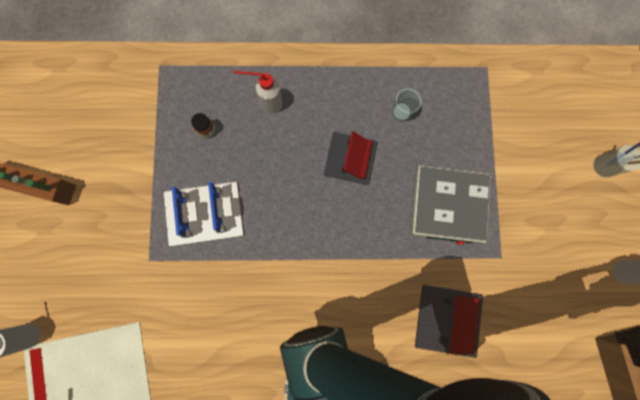

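View pics/side0.png

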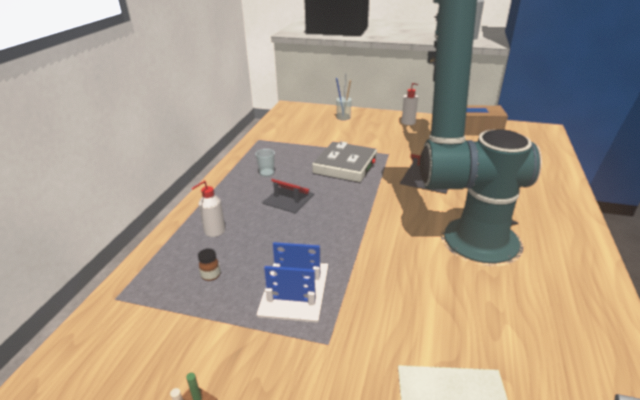

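```bash
cat >> h.py <<'E'
def cloud(n,d):
    c,f=cal(n); v,u=np.mgrid[:400,:640]
    P=np.stack([(u-c["cx"])/f*d,(v-c["cy"])/f*d,d],-1)
    return P@R.from_rotvec(c["attitude"]).as_matrix().T+c["eye"]
def proj(n,X):
    c,f=cal(n); p=(np.atleast_2d(X)-c["eye"])@R.from_rotvec(c["attitude"]).as_matrix()
    return np.c_[p[:,0]/p[:,2]*f+c["cx"],p[:,1]/p[:,2]*f+c["cy"]]
def blobs(m,W,tag,amin=15):
    n,l,s,_=cv2.connectedComponentsWithStats(m.astype(np.uint8))
    for i in range(1,n):
        if s[i,4]<amin: continue
        X=W[l==i]; r=cv2.minAreaRect(X[:,:2].astype(np.float32))
        print(tag,"px",s[i],"med",X.mean(0).round(1),"z",np.percentile(X[:,2],[2,50,98]).round(0),"rect",np.round(r[0],1),np.round(r[1],1),round(r[2],1))
E
python3 - <<'E'
from h import *
for n in("top","side"):
    z=np.load(n+"0.npz"); p,d=z["p"].astype(int),z["d"]; W=cloud(n,d)
    r,g,b=p[...,0],p[...,1],p[...,2]
    ok=(d>0)&(W[...,0]>100)&(W[...,0]<900)&(np.abs(W[...,1])<700)&(W[...,2]<250)
    print(n,"bench z",np.median(W[ok&(np.abs(W[...,2])<20)][:,2]))
    blobs(ok&(b>90)&(b>1.5*r)&(b>1.3*g),W,"blue")
    blobs(ok&(r>60)&(r>2.2*g)&(r>2.2*b),W,"red")
    blobs(ok&(r>150)&(abs(r-b)<35)&(g>150),W,"white")
    blobs(ok&(W[...,2]>30)&(W[...,2]<70),W,"z30-70",60)
    blobs(ok&(W[...,2]>5)&(W[...,2]<25),W,"z5-25",60)
E
```

```text
top bench z 0.5606237329945998
blue px [208 182   9  48 176] med [474.5 285.7 109.5] z [ 84. 112. 116.] rect [473.4 285.8] [119.1   7.6] 8.3
blue px [171 187  12  48 196] med [461.7 375.  107.2] z [ 82. 112. 116.] rect [475.6 381. ] [146.7  36.6] 23.6
red px [234  71  39  18 227] med [781.7 163.8 160.1] z [143. 153. 196.] rect [824.9 190.2] [137.3  84.8] 13.5
red px [343 132  29  47 890] med [616.9 -85.2  47.9] z [25. 47. 73.] rect [618.3 -86.1] [ 64.5 110.8] 77.3
red px [457 241   7   4  20] med [ 382.  -356.    35.2] z [28. 35. 42.] rect [ 381.6 -357.2] [14.9  7.1] 74.9
red px [ 450  296   29   58 1300] med [ 172.2 -343.9   61.5] z [33. 60. 93.] rect [ 172.5 -347.4] [ 86.6 138.9] 80.3
white px [256  84  18  15 135] med [764.6 161.6 117.6] z [109. 117. 128.] rect [766.7 164.1] [51.8 23.3] 60.9
white px [413 166  14  69 141] med [ 480.1 -240.    46.2] z [42. 46. 50.] rect [ 494.6 -239.8] [184.5  33.8] 3.1
white px [436 181  20  13 204] med [ 527.1 -316.4   57.6] z [50. 58. 62.] rect [ 527.8 -318.2] [53.1 34. ] 82.3
white px [215 182  23  16 145] med [536.1 262.9  11.3] z [-1. 12. 17.
[... 5263 characters left out ...]
ect [ 458.2 -257.6] [238.9 109.1] 27.1
z5-25 px [400 163  25  25 306] med [ 228.  -294.8    9.4] z [ 5.  9. 22.] rect [ 216.1 -322.6] [163.8  86.1] 82.0
z5-25 px [259 168  16   8  71] med [ 748.  -196.9   15.1] z [ 6. 15. 24.] rect [ 750.  -199.2] [55.8 28.6] 22.7
z5-25 px [263 186  51  27 615] med [620.  -53.4   8.4] z [ 5.  7. 22.] rect [620.6 -64. ] [129.5 132.6] 78.2
z5-25 px [204 225  22  12 116] med [770.3 177.5  14.8] z [ 5. 15. 24.] rect [773.3 172.5] [63.1 32.3] 29.5
z5-25 px [ 257  263   72   59 1638] med [446.9 387.9  12.4] z [ 7. 12. 23.] rect [466.6 334. ] [150.1 210.2] 8.0
z5-25 px [200 269  21  12 109] med [692.4 354.2  15.4] z [ 6. 15. 25.] rect [695.3 350. ] [52.4 28.6] 33.4
```

```bash
python3 - <<'E'
from h import *
a=cv2.imread("pics/side0.png")[235:310,255:335]; b=cv2.imread("pics/top0.png")[160:245,410:495]
A=cv2.resize(a,None,fx=5,fy=5,interpolation=cv2.INTER_CUBIC);B=cv2.resize(b,(400,400),interpolation=cv2.INTER_CUBIC)
A=cv2.copyMakeBorder(A,0,25,0,0,cv2.BORDER_CONSTANT)
cv2.imwrite("pics/crop.png",np.hstack([A,B]))
z=np.load("top0.npz"); p,d=z["p"].astype(int),z["d"]; W=cloud("top",d)
r,g,b=p[...,0],p[...,1],p[...,2]
m=(r>60)&(r>2.2*g)&(W[...,0]>550)&(W[...,0]<690)&(W[...,1]>-150)&(W[...,1]<-20)
X=W[m]; 
for _ in range(4):
    c=X.mean(0); n=np.linalg.svd(X-c,full_matrices=0)[2][2]; n*=np.sign(n[2]); X=X[np.abs((X-c)@n)<3]
print("face c",c,"n",n,np.degrees(np.arctan2(n[0],-n[1])))
# board frame extents
xd=np.cross(n,[0,0,1]);xd/=np.linalg.norm(xd);xd*=np.sign(xd[0]);up=np.cross(n,xd);up*=np.sign(up[2])
s=(X-c)@xd;t=(X-c)@up;print(xd,np.percentile(s,[0.5,99.5]),np.percentile(t,[0.5,99.5]))
E
```

```text
face c [617.55919661 -80.4498713   51.59491923] n [-0.14762312 -0.65976123  0.73683277] -12.612324218335925
[ 0.97586982 -0.21835315 -0.        ] [-52.94640457  54.44973094] [-37.79393034  31.72313616]
```

View pics/crop.png

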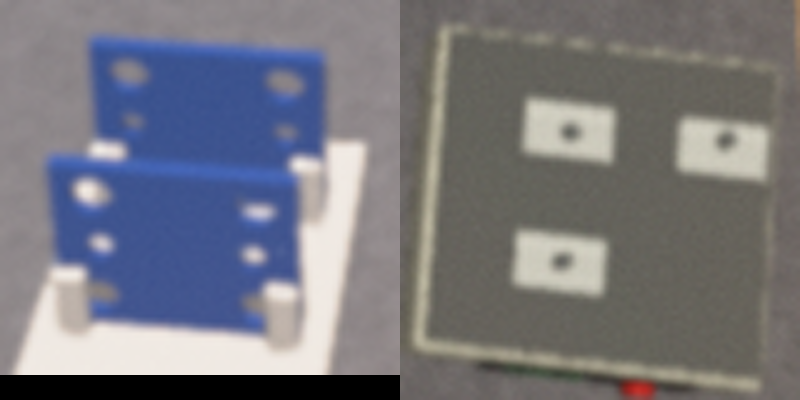

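```bash
cat >> h.py <<'E'
import json
def plan(*wps, save=True):
    """wps: (x,y,z,yawdeg of tool x) world; prints rows in tool axes from the commanded pose; keeps the last as commanded"""
    C=json.load(open("cmd.json")); x,y,z,w=C; c,s=np.cos(np.radians(w)),np.sin(np.radians(w))
    for X,Y,Z,Q in wps:
        d=np.array([X-x,Y-y]); row=[round(d@[c,s]),round(d@[s,-c]),round(z-Z),round(w-Q)]
        print("row",row)
    n=[x+row[0]*c+row[1]*s, y+row[0]*s-row[1]*c, z-row[2], w-row[3]]
    if save: json.dump(n,open("cmd.json","w"))
    print("new cmd",np.round(n,1))
def state():
    s=ctrl.sense(); M=R.from_rotvec(s["orientation"]).as_matrix()
    print("t",round(s["time_s"],2),"tcp",s["tcp_pos"].round(1),"yaw",round(float(np.degrees(np.arctan2(M[1,0],M[0,0]))),1),"zax",M[:,2].round(3),"F",s["ft_force"].round(1),"w",round(s["width"]*88,1))
E
python3 - <<'E'
from h import *
M=R.from_rotvec([-3.1084580, -0.4408271,0]).as_matrix(); yaw=np.degrees(np.arctan2(M[1,0],M[0,0])); print(yaw)
json.dump([187.702,-648.372,249.706,yaw],open("cmd.json","w"))
z=np.load("top0.npz"); p,d=z["p"].astype(int),z["d"]; W=cloud("top",d)
r,g,b=p[...,0],p[...,1],p[...,2]
ok=(W[...,0]>380)&(W[...,0]<560)&(W[...,1]>240)&(W[...,1]<430)
blobs(ok&(b>1.3*r)&(W[...,2]>108),W,"topedge")
# dowels: dark spots inside the pads, ray to z=66
c,f=cal("top"); A=R.from_rotvec(c["attitude"]).as_matrix()
g8=g.astype(float)
D=[]
for (u0,v0) in ((444.5,215.7),(446.4,187.8),(479.3,190)):
    v,u=np.mgrid[int(v0)-4:int(v0)+5,int(u0)-4:int(u0)+5]; wt=np.clip(150-g8[v,u],0,None)
    uu,vv=(wt*u).sum()/wt.sum(),(wt*v).sum()/wt.sum()
    ray=A@[(uu-c["cx"])/f,(vv-c["cy"])/f,1]; D.append(c["eye"]+ray*(68-c["eye"][2])/ray[2]); print(uu,vv,D[-1])
print(np.linalg.norm(D[0]-D[1]))
plan((500,-150,300,8.2),(461,376,200,8.2),save=False)
E
```

```text
16.14317965394382
topedge px [208 182   9  48 156] med [472.6 285.9 112.4] z [109. 112. 116.] rect [473.3 286.2] [119.1   7.8] 7.9
topedge px [172 187   8  48 161] med [460.6 375.  112.3] z [109. 112. 116.] rect [461.  375.4] [117.9   8.8] 7.9
443.929203539823 215.05309734513276 [ 451.07107649 -304.99268397   68.        ]
445.765306122449 187.68367346938774 [ 523.66487579 -313.83284345   68.        ]
478.8068669527897 189.37768240343348 [ 518.80438847 -401.66178091   68.        ]
73.13007669565856
row [439, -392, -50, 8]
row [547, -908, 50, 8]
new cmd [460.7 375.9 199.7   8.1]
```

move_arm(
  steps=[
    [439,-392,-50,8,0],
    [439,-392,-50,8,0],
    [439,-392,-50,8,0],
    [439,-392,-50,8,0],
    [439,-392,-50,8,0],
    [439,-392,-50,8,0],
    [439,-392,-50,8,0],
    [439,-392,-50,8,0],
    [439,-392,-50,8,0],
    [547,-908,50,8,0],
    [547,-908,50,8,0],
    [547,-908,50,8,0],
    [547,-908,50,8,0],
    [547,-908,50,8,0],
    [547,-908,50,8,0],
    [547,-908,50,8,0],
    [547,-908,50,8,0],
    [547,-908,50,8,0],
    [547,-908,50,8,0],
    [547,-908,50,8,0],
  ],
  force=25,
)

```text
time_s: 2.6
tcp_pos: [460.2, 375.4, 199.0]
orientation: [3.132, 0.224, -0.002]
ft_force: [0.0, -0.2, -0.1]
width: 0.497
```

```bash
python3 - <<'E'
from h import *
json.dump([460.7,375.9,199.7,8.14],open("cmd.json","w"))
state()
E
```

```text
t 2.6 tcp [460.2 375.4 199. ] yaw 8.2 zax [-0.001 -0.002 -1.   ] F [ 0.  -0.2 -0.1] w 43.8
```

move_arm(
  steps=[
    [0,0,50,0,0],
    [0,0,90,0,0],
    [0,0,104,0,0],
    [0,0,104,0,0],
    [0,0,104,0,1],
    [0,0,104,0,1],
    [0,0,104,0,1],
    [0,0,104,0,1],
    [0,0,104,0,1],
    [0,0,90,0,1],
    [0,0,60,0,1],
    [0,0,20,0,1],
    [0,0,-30,0,1],
    [0,0,-30,0,1],
  ],
  force=40,
)

```text
time_s: 4.35
tcp_pos: [463.0, 377.2, 234.4]
orientation: [-3.13, -0.223, -0.012]
ft_force: [0.5, 0.1, -2.8]
width: 0.084
```

```bash
python3 - <<'E'
from h import *
C=json.load(open("cmd.json"));C[2]+=30;json.dump(C,open("cmd.json","w")); state()
p,d=ctrl.capture("side"); cv2.imwrite("pics/side1.png",p[130:330,180:500,::-1]); np.savez("side1.npz",p=p,d=d)
yw=-12.6; ys=np.array([.218,.976]); f=np.array([621,-70.4])
v=f-33.5*ys; print(v)
h=v-5*ys
plan((480,200,230,0),(h[0],h[1],200,yw))
E
```

```text
t 4.35 tcp [463.  377.2 234.4] yaw 8.2 zax [ 0.007  0.004 -1.   ] F [ 0.5  0.1 -2.8] w 7.3
[ 613.697 -103.096]
row [-6, 177, 0, 8]
row [82, 501, 30, 21]
new cmd [ 612.8 -108.4  199.7  -12.9]
```

View pics/side1.png

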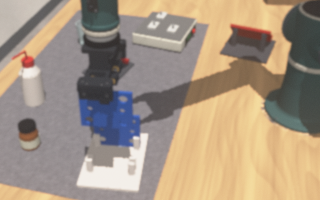

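move_arm(
  steps=[
    [-3,60,0,3,1],
    [-5,120,0,6,1],
    [-6,177,0,8,1],
    [11,240,5,10,1],
    [28,300,10,13,1],
    [45,360,15,15,1],
    [60,415,20,17,1],
    [72,465,26,19,1],
    [82,501,30,21,1],
    [82,501,30,21,1],
    [82,501,30,21,1],
    [82,501,30,21,1],
  ],
)

```text
time_s: 5.9
tcp_pos: [611.8, -107.1, 198.7]
orientation: [-3.122, 0.349, 0.003]
ft_force: [-0.7, -0.5, -1.4]
width: 0.086
```

```bash
python3 - <<'E'
from h import *
state()
out=[]
for n in("side","top"):
    p,d=ctrl.capture(n); np.savez(n+"2.npz",p=p,d=d); W=cloud(n,d); p=p.astype(int)
    r,g,b=p[...,0],p[...,1],p[...,2]
    blobs((b>80)&(b>1.4*r)&(b>1.25*g)&(W[...,0]>500)&(W[...,0]<720)&(abs(W[...,1]+100)<120),W,n)
    u,v=proj(n,[613,-105,120])[0].astype(int); out.append(cv2.resize(p[v-60:v+60,u-60:u+60,::-1].astype(np.uint8),(400,400)))
cv2.imwrite("pics/p2.png",np.hstack(out))
E
```

```text
t 5.9 tcp [ 611.8 -107.1  198.7] yaw -12.8 zax [-0.002  0.001 -1.   ] F [-0.7 -0.5 -1.4] w 7.5
side px [277 137  33  32 671] med [ 606.4 -101.4  158.5] z [116. 158. 212.] rect [ 611.5 -101. ] [ 17.  121.3] 79.9
```

View pics/p2.png

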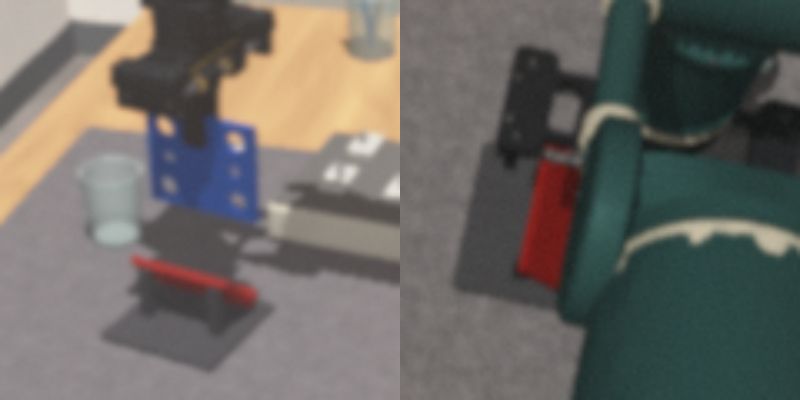

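move_arm(
  steps=[
    [0,-4,30,0,1],
    [0,-4,60,0,1],
    [0,-4,72,0,1],
    [0,-4,79,0,1],
    [0,-4,81,0,1],
    [0,-4,82,0,1],
    [0,-4,82,0,1],
  ],
)

```text
time_s: 6.88
tcp_pos: [614.2, -104.7, 118.5]
orientation: [3.122, -0.352, 0.002]
ft_force: [-0.7, -0.2, -2.8]
width: 0.086
```

```bash
python3 - <<'E'
from h import *
state()
E
```

```text
t 6.88 tcp [ 614.2 -104.7  118.5] yaw -12.9 zax [ 0.001 -0.    -1.   ] F [-0.7 -0.2 -2.8] w 7.5
```

move_arm(
  steps=[
    [0,0,1,0,1],
    [0,0,2,0,1],
    [0,0,3,0,1],
    [0,0,3,0,1],
  ],
)

```text
time_s: 7.38
tcp_pos: [613.6, -104.5, 114.6]
orientation: [3.122, -0.352, -0.0]
ft_force: [0.4, -1.1, -2.9]
width: 0.087
```

move_arm(
  steps=[
    [0,0,1,0,1],
    [0,0,2,0,1],
    [0,0,3,0,1],
    [0,0,3,0,1],
  ],
)

```text
time_s: 7.88
tcp_pos: [614.0, -104.6, 114.2]
orientation: [3.122, -0.351, 0.001]
ft_force: [-5.5, 0.5, 10.1]
width: 0.088
```

move_arm(
  steps=[
    [0,0,-1,0,1],
    [0,0,-1,0,0.45],
    [0,0,-2,0,0.45],
    [0,-4,-3,0,0.45],
    [0,-10,-3,0,0.45],
    [0,-16,-3,0,0.45],
    [0,-22,-3,0,0.45],
    [0,-28,-3,0,0.45],
    [0,-34,-3,0,0.45],
    [0,-40,-3,0,0.45],
    [0,-45,-3,0,0.45],
    [0,-50,-3,0,0.45],
    [0,-50,-3,0,0.45],
  ],
)

```text
time_s: 9.5
tcp_pos: [625.0, -55.2, 114.8]
orientation: [-3.122, 0.351, -0.0]
ft_force: [0.0, 1.1, 0.4]
width: 0.275
```

```bash
python3 - <<'E'
from h import *
state()
p,d=ctrl.capture("side"); np.savez("side3.npz",p=p,d=d); W=cloud("side",d)
u,v=proj("side",[613,-85,80])[0].astype(int); cv2.imwrite("pics/s3.png",cv2.resize(p[v-60:v+60,u-60:u+60,::-1],(480,480)))
q=p.astype(int);r,g,b=q[...,0],q[...,1],q[...,2]
blobs((b>80)&(b>1.4*r)&(b>1.25*g)&(W[...,0]>500)&(W[...,0]<720)&(abs(W[...,1]+100)<120),W,"s")
E
```

```text
t 9.5 tcp [625.  -55.2 114.8] yaw -12.8 zax [ 0.  0. -1.] F [0.  1.1 0.4] w 24.2
s px [268 170  42  21 221] med [610.8 -56.1  86.1] z [ 43.  86. 110.] rect [619.  -59.6] [ 61.1 128.6] 89.9
```

View pics/s3.png

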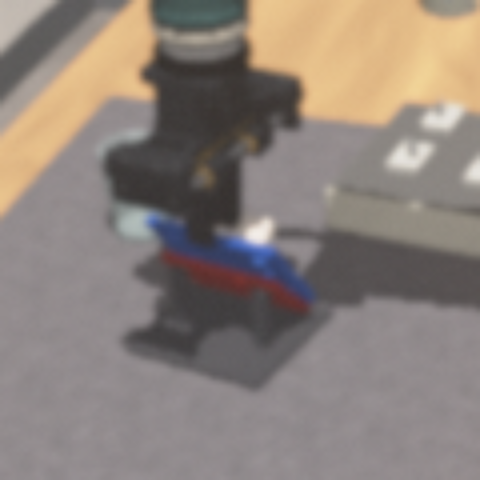

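```bash
python3 - <<'E'
from h import *
json.dump([624.9,-55.8,114.7,-12.86],open("cmd.json","w"))
plan((626.2,-50,114.7,-12.86),(626,-50,200,-12.86),(480,-320,240,77.4))
E
```

```text
row [0, -6, 0, 0]
row [0, -6, -85, 0]
row [-82, 290, -125, -90]
new cmd [ 480.4 -320.3  239.7   77.1]
```

move_arm(
  steps=[
    [0,-3,0,0,0.45],
    [0,-6,0,0,0.45],
    [0,-6,-15,0,0.45],
    [0,-6,-45,0,0.45],
    [0,-6,-85,0,0.3],
    [-20,40,-95,-10,0],
    [-40,95,-105,-20,-0.6],
    [-60,150,-115,-30,-1],
    [-75,200,-125,-40,-1],
    [-82,250,-125,-50,-1],
    [-82,290,-125,-60,-1],
    [-82,290,-125,-70,-1],
    [-82,290,-125,-80,-1],
    [-82,290,-125,-90,-1],
    [-82,290,-125,-90,-1],
  ],
)

```text
time_s: 11.42
tcp_pos: [480.4, -320.6, 240.9]
orientation: [2.457, 1.955, 0.0]
ft_force: [-0.4, 0.4, -0.8]
width: 0.999
```

```bash
python3 - <<'E'
from h import *
state()
out=[]
for n in("side","top"):
    p,d=ctrl.capture(n); np.savez(n+"4.npz",p=p,d=d); W=cloud(n,d); q=p.astype(int)
    r,g,b=q[...,0],q[...,1],q[...,2]
    ok=(W[...,0]>520)&(W[...,0]<720)&(abs(W[...,1]+80)<100)&(W[...,2]>10)
    m=(b>80)&(b>1.4*r)&(b>1.25*g)&ok
    blobs(m,W,n+" blue")
    blobs(ok&(r>130)&(abs(r-b)<45)&(g>120),W,n+" white",8)
    if m.sum()>200:
        X=W[m]
        for _ in range(5): c=np.median(X,0) if _==0 else X.mean(0); nn=np.linalg.svd(X-X.mean(0),full_matrices=0)[2][2]; nn*=np.sign(nn[2]); X=X[np.abs((X-X.mean(0))@nn)<4]
        print(n,"plane c",X.mean(0),"n",nn,len(X),"tilt",np.degrees(np.arccos(nn[2])))
    u,v=proj(n,[617,-85,80])[0].astype(int); out.append(cv2.resize(p[v-45:v+45,u-45:u+45,::-1],(400,400)))
cv2.imwrite("pics/p4.png",np.hstack(out))
E
```

```text
t 11.43 tcp [ 480.4 -320.6  240.9] yaw 77.0 zax [ 0.001 -0.001 -1.   ] F [-0.4  0.4 -0.8] w 87.9
side blue px [267 174  42  17 128] med [616.  -40.9  90.4] z [ 41.  97. 102.] rect [618.5 -63.6] [ 67.7 119.4] 75.2
side white px [282 170  17  11 127] med [614.1 -82.2  86.8] z [ 75.  86. 101.] rect [613.3 -63.7] [50.5 76.6] 6.8
top blue px [337 125  34  55 880] med [617.5 -64.7  76.4] z [ 35.  80. 103.] rect [620.4 -73. ] [ 75.9 121.8] 77.6
top white px [353 142  16  20 249] med [617.7 -87.8  85.7] z [57. 89. 99.] rect [626.9 -89.9] [33.6 69.7] 77.1
top plane c [617.36480481 -65.97220698  76.27378025] n [-0.15418979 -0.68192521  0.71498498] 778 tilt 44.35803192685403
```

View pics/p4.png

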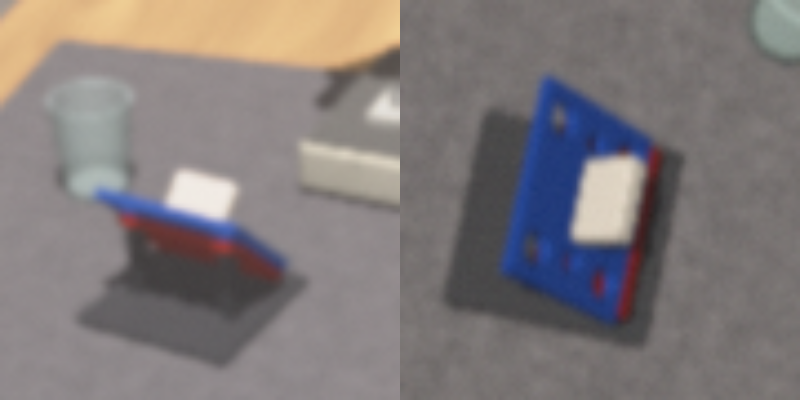

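```bash
python3 - <<'E'
from h import *
plan((616,-92.5,170,77.4),(616,-92.5,76.7,77.4))
E
```

```text
row [252, 81, 70, 0]
row [252, 81, 163, 0]
new cmd [615.5 -92.6  76.7  77.1]
```

move_arm(
  steps=[
    [60,20,15,0,-1],
    [120,40,30,0,-1],
    [180,60,45,0,-1],
    [235,76,62,0,-1],
    [252,81,70,0,-1],
    [252,81,80,0,-1],
    [252,81,120,0,-1],
    [252,81,150,0,-1],
    [252,81,163,0,-1],
    [252,81,163,0,-1],
    [252,81,163,0,1],
    [252,81,163,0,1],
    [252,81,163,0,1],
    [252,81,163,0,1],
    [252,81,163,0,1],
    [252,81,163,0,1],
  ],
  force=20,
)

```text
time_s: 13.52
tcp_pos: [615.8, -92.6, 77.2]
orientation: [2.456, 1.959, 0.001]
ft_force: [0.2, -1.2, 3.0]
width: 0.566
```

```bash
python3 - <<'E'
from h import *
state()
plan((614,-95,85,77.1),(612,-105,160,77.1),(475,-95,120,77.1),(475,-95,58,77.1))
E
```

```text
t 13.53 tcp [615.8 -92.6  77.2] yaw 77.2 zax [ 0.001 -0.    -1.   ] F [ 0.2 -1.2  3. ] w 49.8
row [-3, -1, -8, 0]
row [-13, -1, -83, 0]
row [-34, -136, -43, 0]
row [-34, -136, 19, 0]
new cmd [475.3 -95.5  57.7  77.1]
```

move_arm(
  steps=[
    [-1,-1,-10,0,1],
    [-3,-1,-30,0,1],
    [-8,-1,-60,0,1],
    [-13,-1,-83,0,1],
    [-18,-35,-83,0,1],
    [-25,-80,-75,0,1],
    [-32,-120,-60,0,1],
    [-34,-136,-43,0,1],
    [-34,-136,-20,0,1],
    [-34,-136,5,0,1],
    [-34,-136,19,0,1],
    [-34,-136,19,0,1],
  ],
)

```text
time_s: 15.02
tcp_pos: [474.6, -95.3, 57.3]
orientation: [-2.455, -1.958, 0.002]
ft_force: [0.4, -0.4, -2.7]
width: 0.561
```

```bash
python3 - <<'E'
from h import *
state()
n="side"
p,d=ctrl.capture(n); W=cloud(n,d); q=p.astype(int); r,g,b=q[...,0],q[...,1],q[...,2]
blobs((b>70)&(b>1.4*r)&(b>1.25*g)&(abs(W[...,0]-475)<120)&(abs(W[...,1]+90)<100),W,n)
E
```

```text
t 15.03 tcp [474.6 -95.3  57.3] yaw 77.1 zax [-0.002  0.    -1.   ] F [ 0.4 -0.4 -2.7] w 49.4
side px [308 183  43  18 270] med [481.5 -65.7  52.3] z [-1. 57. 81.] rect [512.4 -95.6] [107.8 223.2] 52.5
```

move_arm(
  steps=[
    [0,0,4,0,1],
    [0,0,8,0,1],
    [0,0,12,0,1],
    [0,0,16,0,1],
    [0,0,20,0,1],
    [0,0,24,0,1],
    [0,0,27,0,1],
    [0,0,30,0,1],
    [0,0,32,0,1],
    [0,0,32,0,1],
  ],
  force=10,
)

```text
time_s: 16.32
tcp_pos: [476.8, -95.1, 27.3]
orientation: [2.454, 1.958, 0.003]
ft_force: [-0.9, -0.3, -0.5]
width: 0.38
```

```bash
python3 - <<'E'
from h import *
state()
n="side"
p,d=ctrl.capture(n); W=cloud(n,d); q=p.astype(int); r,g,b=q[...,0],q[...,1],q[...,2]
blobs((b>70)&(b>1.4*r)&(b>1.25*g)&(abs(W[...,0]-475)<120)&(abs(W[...,1]+90)<100),W,n)
u,v=proj(n,[475,-95,20])[0].astype(int);cv2.imwrite("pics/p5.png",cv2.resize(p[v-50:v+50,u-60:u+60,::-1],(480,400)))
E
```

```text
t 16.32 tcp [476.8 -95.1  27.3] yaw 77.2 zax [ 0.003 -0.    -1.   ] F [-0.9 -0.3 -0.5] w 33.4
side px [305 193  45  24 503] med [483.  -49.5   5.9] z [-2.  6. 11.] rect [486.9 -68.4] [118.4 130.8] 79.7
```

View pics/p5.png

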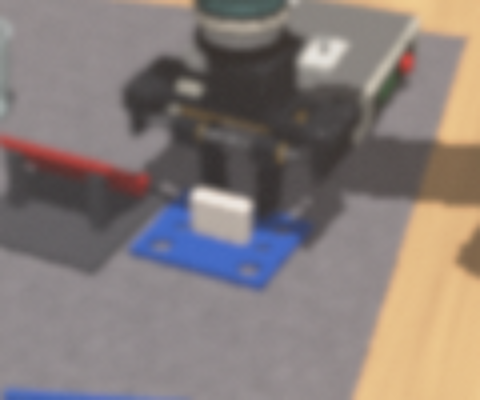

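```bash
python3 - <<'E'
from h import *
C=json.load(open("cmd.json")); C[2]-=32; json.dump(C,open("cmd.json","w"))
plan((475,-98,200,77.1),(480,-330,200,-12.6))
E
```

```text
row [-3, 0, -174, 0]
row [-228, 57, -174, 90]
new cmd [ 480.1 -330.5  199.7  -12.9]
```

move_arm(
  steps=[
    [0,0,0,0,-1],
    [0,0,0,0,-1],
    [0,0,-30,0,-1],
    [0,0,-90,0,-1],
    [-30,-5,-140,10,-1],
    [-80,-15,-174,20,-1],
    [-130,-25,-174,30,-1],
    [-180,-36,-174,40,-1],
    [-227,-46,-174,50,-1],
    [-227,-46,-174,60,-1],
    [-227,-46,-174,70,-1],
    [-227,-46,-174,80,-1],
    [-227,-46,-174,90,-1],
    [-227,-46,-174,90,-1],
  ],
)

```text
time_s: 18.12
tcp_pos: [379.6, -306.6, 199.3]
orientation: [-3.122, 0.349, 0.001]
ft_force: [0.1, -0.8, 0.4]
width: 1.0
```

```bash
cat >> h.py <<'E'
def flatplate(x,y,top=8,tag=""):
    n="top"; p,d=ctrl.capture(n); W=cloud(n,d); q=p.astype(int); r,g,b=q[...,0],q[...,1],q[...,2]
    ok=(abs(W[...,0]-x)<110)&(abs(W[...,1]-y)<110)
    blobs(ok&(b>70)&(b>1.4*r)&(b>1.25*g),W,"blue",40)
    blobs(ok&(r>130)&(abs(r-b)<45)&(g>120)&(W[...,2]>top+20),W,"fin",10)
    return p,d
E
python3 - <<'E'
from h import *
state(); p,d=flatplate(480,-75); cv2.imwrite("pics/t6.png",p[:,:,::-1])
E
```

```text
t 18.12 tcp [ 379.6 -306.6  199.3] yaw -12.8 zax [-0.001  0.    -1.   ] F [ 0.1 -0.8  0.4] w 88.0
blue px [ 328  182   44   49 1359] med [484.2 -64.    7.4] z [-0.  8. 12.] rect [485.8 -65.2] [103.4 124.5] 78.3
fin px [347 196   8  19 103] med [483.1 -63.6  43.2] z [32. 44. 48.] rect [483.3 -64.1] [14.2 48.2] 78.6
```

```bash
python3 - <<'E'
from h import *
w=np.radians(77.1);c,s=np.cos(w),np.sin(w)
json.dump([475.3-227*c-46*s,-95.5-227*s+46*c,199.7,77.1-90],open("cmd.json","w")); print(open("cmd.json").read())
plan((484,-64,120,-11.7),(484,-64,23,-11.7))
E
```

```text
[379.78320873271787, -306.50128574490356, 199.7, -12.900000000000006]
row [47, -260, 80, -1]
row [47, -260, 177, -1]
new cmd [483.6 -63.6  22.7 -11.9]
```

move_arm(
  steps=[
    [11,-60,20,-1,0],
    [22,-120,40,-1,0],
    [33,-180,60,-1,0],
    [43,-235,75,-1,0],
    [47,-260,85,-1,0],
    [47,-260,120,-1,0],
    [47,-260,155,-1,0],
    [47,-260,172,-1,0],
    [47,-260,177,-1,0],
    [47,-260,177,-1,0],
    [47,-260,177,-1,1],
    [47,-260,177,-1,1],
    [47,-260,177,-1,1],
    [47,-260,177,-1,1],
    [47,-260,177,-1,1],
    [47,-260,177,-1,1],
  ],
  force=35,
)

```text
time_s: 20.18
tcp_pos: [484.0, -63.5, 23.2]
orientation: [-3.125, 0.324, -0.001]
ft_force: [-1.9, 0.4, 7.1]
width: 0.156
```

```bash
python3 - <<'E'
from h import *
state()
# seat: dowels by ray at mid height gave (451.1,-305.0) and (523.7,-313.8); pads' blobs z58 (452.2,-308.6),(527.8,-318.2)
plan((484,-64,150,-11.7),(492,-230,170,-7.2))
E
```

```text
t 20.18 tcp [484.  -63.5  23.2] yaw -11.9 zax [ 0.001 -0.    -1.   ] F [-1.9  0.4  7.1] w 13.7
row [0, 0, -127, 0]
row [42, 161, -147, -5]
new cmd [ 491.5 -229.8  169.7   -6.9]
```

```bash
python3 - <<'E'
from h import *
json.dump([483.6,-63.6,22.7,-11.9],open("cmd.json","w"))
plan((484,-64,80,-11.7),(487.7,-310.4,130,-7),(487.7,-310.4,102,-7))
E
```

```text
row [0, 0, -57, 0]
row [55, 241, -107, -5]
row [55, 241, -79, -5]
new cmd [ 487.7 -310.8  101.7   -6.9]
```

move_arm(
  steps=[
    [0,0,-10,0,1],
    [0,0,-57,0,1],
    [10,40,-107,-1,1],
    [23,95,-107,-2,1],
    [36,150,-107,-4,1],
    [48,200,-107,-5,1],
    [55,235,-107,-5,1],
    [55,241,-107,-5,1],
    [55,241,-95,-5,1],
    [55,241,-79,-5,1],
    [55,241,-79,-5,1],
    [55,241,-79,-5,1],
  ],
)

```text
time_s: 21.68
tcp_pos: [487.8, -309.7, 101.2]
orientation: [-3.136, 0.186, 0.001]
ft_force: [-0.1, -0.3, -2.1]
width: 0.156
```

```bash
python3 - <<'E'
from h import *
state()
for n in("side","top"):
    p,d=ctrl.capture(n); W=cloud(n,d); q=p.astype(int); r,g,b=q[...,0],q[...,1],q[...,2]
    blobs((b>70)&(b>1.4*r)&(b>1.25*g)&(abs(W[...,0]-488)<120)&(abs(W[...,1]+310)<120)&(W[...,2]>60),W,n)
    u,v=proj(n,[488,-310,80])[0].astype(int);cv2.imwrite(f"pics/{n}7.png",cv2.resize(p[v-40:v+40,u-50:u+50,::-1],(500,400)))
a=cv2.imread("pics/side7.png");b=cv2.imread("pics/top7.png");cv2.imwrite("pics/p7.png",cv2.resize(np.hstack([a,b]),(800,320)))
E
```

```text
t 21.68 tcp [ 487.8 -309.7  101.2] yaw -6.8 zax [-0.001  0.001 -1.   ] F [-0.1 -0.3 -2.1] w 13.7
side px [323 142  39  18 314] med [ 485.5 -291.    83.7] z [77. 84. 88.] rect [ 489.2 -304.1] [ 99.7 122.7] 83.2
top px [437 176  16   6  55] med [ 539.5 -293.3  110.4] z [ 84.  87. 200.] rect [ 537.3 -285.4] [24.2 80.3] 27.9
top px [437 185   7  13  72] med [ 506.8 -283.6  109. ] z [ 82.  87. 200.] rect [ 500.3 -273.7] [27.7 69. ] 30.2
top px [427 203  37  21 475] med [ 452.8 -293.9   90.4] z [ 81.  87. 183.] rect [ 454.3 -287. ] [121.6  47.7] 82.5
```

View pics/p7.png

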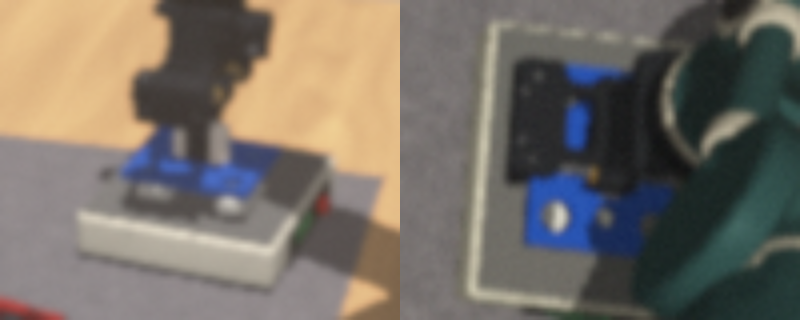

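move_arm(
  steps=[
    [0,0,2,0,1],
    [0,0,4,0,1],
    [0,0,6,0,1],
    [0,0,8,0,1],
    [0,0,8,0,1],
  ],
  force=20,
)

```text
time_s: 22.4
tcp_pos: [487.6, -310.6, 93.4]
orientation: [-3.136, 0.188, 0.001]
ft_force: [0.4, -0.5, -2.1]
width: 0.157
```

move_arm(
  steps=[
    [0,0,1,0,1],
    [0,0,2,0,1],
    [0,0,3,0,1],
    [0,0,4,0,1],
    [0,0,4,0,1],
  ],
)

```text
time_s: 23.02
tcp_pos: [487.8, -310.6, 89.6]
orientation: [-3.136, 0.188, 0.0]
ft_force: [0.4, -0.2, -2.1]
width: 0.155
```

move_arm(
  steps=[
    [0,0,1,0,1],
    [0,0,2,0,1],
    [0,0,3,0,1],
    [0,0,4,0,1],
    [0,0,4,0,1],
  ],
)

```text
time_s: 23.65
tcp_pos: [487.8, -310.6, 85.5]
orientation: [-3.136, 0.188, 0.0]
ft_force: [0.2, 0.7, -2.5]
width: 0.157
```

move_arm(
  steps=[
    [0,0,1,0,1],
    [0,0,2,0,1],
    [0,0,3,0,1],
    [0,0,4,0,1],
    [0,0,5,0,1],
    [0,0,5,0,1],
  ],
)

```text
time_s: 24.4
tcp_pos: [487.8, -310.7, 81.3]
orientation: [-3.136, 0.188, 0.0]
ft_force: [-3.2, 1.6, 3.7]
width: 0.156
```

move_arm(
  steps=[
    [0,0,1,0,1],
    [0,0,1,0,1],
    [0,0,0,0,0.2],
    [0,0,0,0,0],
    [0,0,0,0,0],
    [0,0,-20,0,0],
    [0,0,-70,0,0],
    [0,0,-120,0,0],
    [-8,-55,-120,0,0],
    [-16,-110,-120,0,0],
    [-24,-165,-120,0,0],
    [-32,-220,-120,0,0],
    [-38,-247,-120,0,0],
    [-38,-247,-120,0,0],
  ],
)

```text
time_s: 26.15
tcp_pos: [479.8, -59.4, 202.1]
orientation: [3.136, -0.182, 0.003]
ft_force: [0.2, -1.0, -0.9]
width: 0.499
```

```bash
python3 - <<'E'
from h import *
state(); p,d=flatplate(490,-310,66)
n="top";W=cloud(n,d);q=p.astype(int); r,g,b=q[...,0],q[...,1],q[...,2]
m=(b>70)&(b>1.4*r)&(b>1.25*g)&(abs(W[...,0]-490)<100)&(abs(W[...,1]+310)<100)
X=W[m];X=X[abs(X[:,2]-np.median(X[:,2]))<4];c=X.mean(0);nn=np.linalg.svd(X-c,full_matrices=0)[2][2]
print("top face z",np.median(X[:,2]),"tilt",np.arccos(abs(nn[2])))
k=(abs(W[...,0]-490)<130)&(abs(W[...,1]+330)<130)&(abs(W[...,2]-50)<4); print("deck z",np.median(W[k][:,2]))
ok=(W[...,0]>380)&(W[...,0]<560)&(W[...,1]>240)&(W[...,1]<430)
blobs(ok&(b>1.3*r)&(W[...,2]>108),W,"rack plate")
u,v=proj(n,[490,-320,60])[0].astype(int);cv2.imwrite("pics/p8.png",cv2.resize(p[v-45:v+45,u-50:u+50,::-1],(500,450),interpolation=cv2.INTER_CUBIC))
E
```

```text
t 26.15 tcp [479.8 -59.4 202.1] yaw -6.7 zax [ 0.002 -0.    -1.   ] F [ 0.2 -1.  -0.9] w 43.9
blue px [ 425  177   41   50 1456] med [ 487.5 -310.7   64.9] z [50. 66. 70.] rect [ 490.9 -315.7] [109.2 127.4] 83.7
fin px [446 190   8  20 120] med [ 488.6 -310.6  101.1] z [ 95. 101. 105.] rect [ 487.4 -311.3] [14.6 49.3] 82.6
top face z 65.96495960174275 tilt 0.00037050476368710044
deck z 49.85088776402847
rack plate px [208 182   9  48 152] med [472.7 286.  112.5] z [109. 112. 116.] rect [473.3 286.2] [118.8   7.8] 8.3
```

View pics/p8.png

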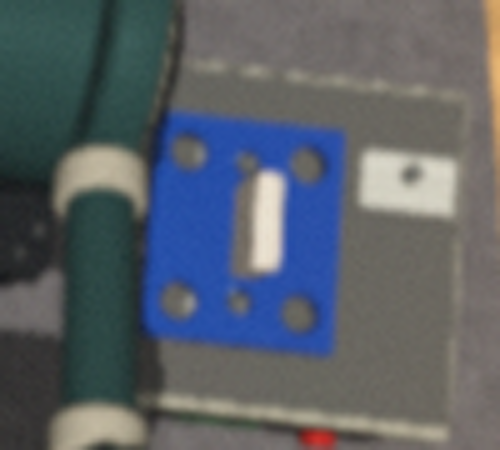

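```bash
python3 -c "
from h import *
print(ctrl.finish_job()); state()"
```

```text
the job is handed in; nothing more can be done
None
the job is handed in; nothing more can be done
```

The plate that stood at the rack's y = +45 (the one farther to the robot's left) fits the dowels. It is now fully home on the seat, fin up, and the job was handed in at about 26 s of the 72 s. I did not need to try the second plate.

**How it went:**
- I pinched the plate by its top edge, set it on the stand's lip and leaned it back with the gripper. I then let go, and it rested at 44.4° with its centre about where it should be.
- I picked it up by the ends of its fin and lowered it to the bench to level it. It slipped out of the light grip on the way down, but landed flat and fin up.
- I regripped it across the fin and lowered it in small steps onto the dowels. There was no resistance until it reached the pads, at a tool height of 81.3 mm against 81.2 mm expected.

**Final checks from the top camera:**

| Check | Result |
|---|---|
| Plate's upper face | 66.0 mm above the bench (58 + 8 expected) |
| Tilt | about 0.0004 rad |
| Other plate | within 0.1 mm of where it started |
| Gripper | open and clear of everything |

**What disagreed:**
- **Seat position:** the pads and the dowels gave seat positions about 3 mm apart in the images. I aimed by the dowels.
- **Retreat move:** one retreat move went to a different clear spot than planned because I wrote the wrong numbers. It touched nothing.
- **Choice of plate:** before moving I estimated the dowels at about 73 mm apart and this plate's holes at about 76 mm. That made it my first choice, and the trial confirmed it.

I did not measure the bottle, beaker and jar again at the end; the arm stayed well away from them. The hand-in reports no verdict.

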